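Pin a drying box's loose vent flap on the middle hole of its stay

TASK

The vent flap of the small drying box is on the long slot of its stay, so it can swing loose. Lift the stay off its peg by the black knob, swing the flap further open with it, feel for the peg with the middle one of the three round holes, and push the stay fully home over the peg without forcing it, then let go. Do not disturb the loose bushes and the plug gauge standing round the work.

Things in the scene. Friction and masses are not known exactly. Their poses are not given: they have to be found in the camera images.
- dryer: Dark teal sheet-metal drying box on rubber feet, fixed on the desk: 150 mm deep (x), 116 wide (y), 100 high. Origin under its centre at desk height, z up. Its mouth is the -x face, closed by the flap; the -y side (louvres, red rocker switch) looks towards the robot. The peg stands on its flat top (z = 100), the stay lies over it. Three bushes stand drying inside.
- peg_mid (a point): On the dryer, 112 mm above the desk (height of the peg's collar, on which the bar lies when home), axes as the dryer's, at its x = -46, y = -34 mm. The brass peg (7 mm diameter, top 8 mm above this point; collar 16 mm diameter) stands on a plate clamped fast up to 9 mm either side of this point along the dryer's x; how far is not measured.
- flap (a joint): Opening t of the framed clear vent flap, rad: 0 shut, stop at 1.25; stays where left (friction 0.1 N m). Upright hinge at x = -79, y = 57 mm of the dryer; flap 112 mm long, 88 high, lies along -y when shut, opens to -x. The stay's swivel is then at x = -79 - 95 sin t, y = 57 - 95 cos t. Reads about 0.18 on the slot; 0.49, 0.75, 1.03 (each +-0.12, as the peg stands) on the three holes.
- stay: Flat steel stay bar, 18 x 4 mm. Origin on its swivel on the flap, 114 mm above the desk (mid-thickness); x points along the bar to the knob. Swings freely about upright z here. Along the bar from here: slot 30.5 x 9.5 mm centred at 50 (peg in it at the start), round holes of 8.5 mm diameter at 78, 100 (the middle one) and 122, neck 10 mm wide from 133, knob axis at 165 mm.
- stay_lift (a joint): Lift of the bar about a level cross pin through the stay's origin, rad: 0 level, lying on the peg's collar (fully home); grows as the knob goes up. The slot clears the peg at 0.13 to 0.22. The pin is stiff (0.15 N m): the bar stays at the lift where it is left and has to be pushed down. About 0.08 when resting on the peg's top close to the middle hole. Pushing at the knob with over 15 N may bend it.
- stay_knob (a point): Point to grip: on the axis of the black knurled knob (16 mm diameter, upright, fixed to the bar), 17 mm above the bar's mid-thickness. The knob runs from 10 mm below to 13 mm above this point; under it is only the 10 mm wide neck of the bar; the dryer's top lies 31 mm below this point when the bar is home.
- hole_mid (a point): Centre of the middle round hole of the stay, at mid-thickness of the bar, 100 mm from the swivel and 65 mm from the knob's axis; x along the bar to the knob.
- bush_a: Loose steel bush, 36 mm diameter and height, standing on the desk left of the drying box, past the flap's sweep. Origin under its centre.
- bush_b: Second loose steel bush, as the first, standing further left. Origin under its centre.
- gauge: Loose steel plug gauge, 118 mm long, 33 mm diameter, lying on the desk behind the drying box. Origin under its middle.

How it is judged (in metres and radians):
On the way:
1. the stay is lifted off the peg (value of joint stay_lift above 0.12 rad), for 0.1 s.
At the end, for the whole second after the job is handed in: The stay lies fully home on the peg's collar (lift under 0.025 rad) with the peg in the middle round hole (the hole's centre within 11.5 mm of peg_mid along the dryer's x, where the peg can stand, and 4 mm across), and the flap is at rest (value of joint stay_lift below 0.025 rad and x of hole_mid in the frame of peg_mid between -0.0115 and 0.0115 m and y of hole_mid in the frame of peg_mid between -0.004 and 0.004 m and velocity of joint flap between -0.05 and 0.05 rad/s); the robot touches nothing.
It fails at once if the stay is forced: it presses on the peg with over 30 N (contact force between stay and dryer above 30 N).
It fails at once if a bystander is disturbed: a loose bush or the plug gauge moves over 15 mm (distance of any of bush_a, bush_b, gauge from where it was at the start of the episode above 0.015 m).
It also fails if it takes over 48 s, if anything falls off the work surface, if the arm or the gripper's body presses on something with over 40 N, if the wrist force passes 120 N, or if a joint passes its speed limit or range.

ROBOT

A 7-joint arm with a two-finger parallel gripper is mounted at the origin on a cart in front of the work surface, level with it; the furniture and walls round the work are solid. World frame = base frame: x ahead of the robot, y to its left, z up, the work surface at z = 0. Lengths are in mm, angles in rad, forces in N, time in s.
With the tool pointing down it reaches from about 400 to 925 mm from the base axis. Payload 5.6 kg.
Tool frame: the origin (TCP) lies between the finger pads; the fingertips stand 17 mm ahead of it and the grasp point (between the pads) lies 2 mm behind it; z points along the fingers, y is the direction in which the jaws open and shut (so a half turn about z gives the same grasp; the last joint's range is limited). The gripper opens to 85 mm and grips with 20 to 120 N. Pads are 22 mm wide; open, the fingers measure 114 mm over their backs; the gripper's body (76 mm by 85 mm) begins 54 mm behind the grasp point. The pads swing forward as they close: fully open they stand 13 mm farther back than shut.
Start: joints at [-1.32, 0.468, -0.012, 1.603, 0.006, 1.071, -0.056], TCP at [188.274, 622.142, 248.29] pointing down, gripper open.
Joint ranges: [-2.53, 2.53], [-0.31, 2.02], [-1.57, 1.55], [0.28, 2.44], [-1.29, 4.43], [0.15, 1.84], [-2.92, 2.92]. Speed limits (rad/s): [2.57, 2.57, 3.14, 3.14, 3.14, 3.14, 3.14].

INTERFACE

Orientations are given as a unit quaternion [x, y, z, w].
In Python, from plant import robot, cams, job, spotter gives the robot as it stands.
- The arm moves only by the tool step_arm, never from a script. Its argument "commands" is a list of rows, each a list of 3 entries, a list of its own where there are three numbers: the shift along the tool's x, y, z in mm, then the turn, a rotation vector about the tool's x, y, z in rad, then the finger opening in mm, from 0 to 85.4. A call has 1 to 10 rows; each row shifts and turns the commanded pose from where the row before left it, along the tool's axes as they then stand; what a row does not reach is not made up. A row lasts 1/12 s, in which the tool goes at most 41.7 mm and 7.16 degrees, less where a joint would pass 70% of its speed; a pose out of reach is approached as far as the arm can. A call is refused whole if a number of a shift passes 41.7 or a number of a turn 0.125, either way. A call with a gripper value outside its range is refused whole. The fingers move at their own pace and stop on an object; "force" is the grip in N (left out, the last holds). Time passes only in rows, so rows that do not move let the fingers close. It gives the time, the measured TCP pose, the force and the opening at its end, in the units of the state.
- robot.state(): the state, without advancing time (a new reading comes with each control period).
- cams.snapshot(name): name is "scene" or "side" or "wrist"; returns a dict with "pixels" (400x640x3 uint8, red, green, blue), "mtx" (3x3 intrinsics, pixels), "rvec" (rotation vector, rad) and "tvec" (3), from world to camera coordinates, as OpenCV has them. Camera axes: x right, y down, z forward; pixel columns grow to the right and rows downward; lengths in mm; the calibration is good to about 2 mm. A picture is of the moment at which its call begins. There is no depth.
- job.finish_job(): hands the job in, once; it reports no verdict.
Trained networks look in the newest picture that a camera, given by its name, has taken for a name from the list of things; names that differ only in an ending like _2 or _b are one class to them, and where a whole thing is asked for, a point or a joint stands for the part that bears it (a point fixed in the world has none). Each returns a list of dicts, best first, with "conf" (0 to 1); they miss things now and then, are a little off and sometimes report something else, mostly with a low value. They report only what shows in the picture. A call takes as long as a camera call.
- spotter.recognise(camera, name): "point" ([x, y, z] in mm, in the coordinates of the camera as it stood for that picture, good to about 4 mm: the middle of the surface that is visible of it).
- spotter.silhouettes(camera, name): "mask" (400x640 bool, what is visible of it).
The state is a dict: "t": time; "qpos": joint angles; "qvel": joint speeds; "tau": joint torques, N m; "ee_pos": TCP position; "tcp_rot": TCP orientation; "ft_force": force on the tool from outside, world axes, zero at the start; "wrist_torque": the same for the moment, N m; "opening": finger opening in mm.
Only numpy, scipy, OpenCV 4.12 (cv2) and the standard library are available. Lean on these libraries where they do the work, as an engineer would, in place of code of your own. Each camera call takes 0.05 s, during which the arm holds its last target.

## Working session

There is one attempt and no reset: what is moved stays moved. The work goes in short steps, Python scripts to look and compute and a tool call to move; the robot and the scene stay as the last step left them, time stands still between calls to the robot, and variables do not carry over. Pictures are saved under pics/ and viewed, and the job is handed in when it is done.

Besides the shell and the picture viewer there is one more tool, called after ">>>" as name(argument=value, ...), one argument or row to a line, values as JSON. step_arm: Moves the arm, as the interface text tells. Its arguments: {"type":"object","properties":{"commands":{"type":"array","items":{"type":"array"}},"force":{"type":"number"}},"required":["commands"]}

```bash
ls; mkdir -p pics
cat > h.py <<'E'
import numpy as np, cv2
from scipy.spatial.transform import Rotation as R
from plant import robot, cams, job, spotter
def snap(n,f=None):
    s=cams.snapshot(n)
    if f: cv2.imwrite('pics/'+f,s['pixels'][:,:,::-1])
    return s
def c2w(s,p):
    M=cv2.Rodrigues(np.array(s['rvec'],float))[0]
    return M.T@(np.array(p,float)-np.array(s['tvec'],float).ravel())
def proj(s,P):
    return cv2.projectPoints(np.array(P,float).reshape(-1,3),np.array(s['rvec'],float),np.array(s['tvec'],float),np.array(s['mtx'],float),None)[0].reshape(-1,2)
def ray(s,uv):
    M=cv2.Rodrigues(np.array(s['rvec'],float))[0]
    d=M.T@np.linalg.inv(np.array(s['mtx']))@np.array([uv[0],uv[1],1.])
    return -M.T@np.array(s['tvec'],float).ravel(), d/np.linalg.norm(d)
def onz(s,uv,z):
    o,d=ray(s,uv); return o+d*(z-o[2])/d[2]
E
python3 - <<'E'
from h import *
st=robot.state(); print({k:np.round(v,3) for k,v in st.items()})
print(R.from_quat(st['tcp_rot']).as_matrix().round(3))
for c in ['scene','side','wrist']:
    s=snap(c,c+'0.png')
    for n in ['dryer','stay','stay_knob','flap','bush_a','gauge','peg_mid','hole_mid']:
        try:
            r=spotter.recognise(c,n)
            print(c,n,[(round(x['conf'],2),c2w(s,x['point']).round(1)) for x in r[:3]])
        except Exception as e: print(c,n,e)
print(robot.state()['t'])
E
```

```text
pics
{'t': np.float64(0.0), 'qpos': array([-1.32 ,  0.468, -0.012,  1.604,  0.006,  1.071, -0.056]), 'qvel': array([-0.   ,  0.001,  0.   , -0.   ,  0.   , -0.001,  0.001]), 'tau': array([-0.0000e+00, -5.3239e+01,  2.2000e-02, -2.5130e+01,  1.2000e-02,
        8.0000e-03,  0.0000e+00]), 'ee_pos': array([188.109, 621.602, 247.303]), 'tcp_rot': array([ 0.146,  0.989, -0.001, -0.   ]), 'ft_force': array([ 0.528, -0.207, -0.436]), 'wrist_torque': array([-0.012, -0.002,  0.017]), 'opening': np.float64(85.426)}
[[-0.957  0.29  -0.   ]
 [ 0.29   0.957 -0.002]
 [-0.    -0.002 -1.   ]]
scene dryer [(0.68, array([ 433.3, -217.3,   85.8])), (0.59, array([ 421.4, -275.1,  114.1])), (0.15, array([ 626.3, -221.1,   27.3]))]
scene stay [(0.67, array([ 420.9, -268. ,  115.7]))]
scene stay_knob [(0.67, array([ 422.6, -270.3,  113. ]))]
scene flap [(0.96, array([ 449. , -190.9,   64.6]))]
scene bush_a [(0.91, array([437.2,  13.3,  30.3])), (0.81, array([435.4, 125.8,  29.1]))]
scene gauge [(0.92, array([ 628. , -227.1,   21.9]))]
scene peg_mid [(0.69, array([ 432.4, -220.8,   84.9])), (0.5, array([ 425.3, -272. ,  112.8]))]
scene hole_mid [(0.54, array([ 422.3, -275.8,  109.1]))]
side dryer [(0.77, array([ 429.7, -224.7,   87.6]))]
side stay [(0.87, array([ 420.9, -263.7,  111.9]))]
side stay_knob [(0.66, array([ 422.9, -270. ,  114.8]))]
side flap [(0.77, array([ 445.6, -189.4,   69.6]))]
side bush_a [(0.93, array([432.2, 124.1,  27.7])), (0.69, array([436.3,  15.1,  29. ])), (0.34, array([ 425.4, -262.8,  115.9]))]
side gauge [(0.88, array([ 630.1, -222.5,   17.2]))]
side peg_mid [(0.8, array([ 432.6, -224.3,   88.4])), (0.47, array([ 422.3, -271.1,  110. ]))]
side hole_mid [(0.72, array([ 423.4, -265.4,  114.1]))]
wrist dryer []
wrist stay []
wrist stay_knob []
wrist flap []
wrist bush_a []
wrist gauge []
wrist peg_mid []
wrist hole_mid []
1.35
```

View pics/scene0.png

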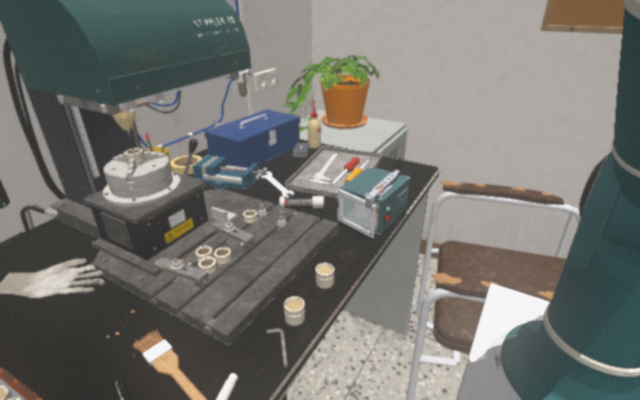

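View pics/side0.png

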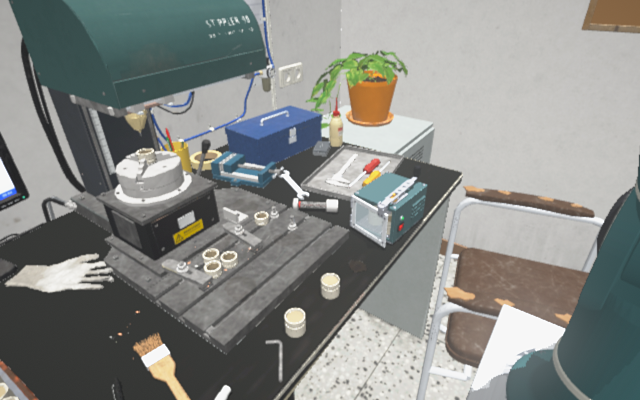

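Run:
```python
import cv2
a=cv2.imread('pics/scene0.png')[155:245,320:420]; b=cv2.imread('pics/side0.png')[160:255,340:440]
a=cv2.resize(a,(700,630),interpolation=3)
b=cv2.resize(b,(600,570),interpolation=3);a=cv2.resize(a,(633,570))
cv2.imwrite('pics/z0.png',a);cv2.imwrite('pics/z1.png',b)
```

```text
(no output)
```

View pics/z0.png

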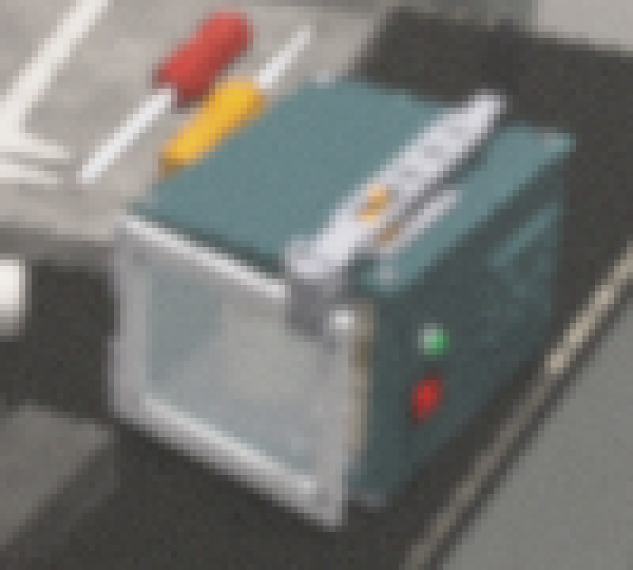

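View pics/z1.png

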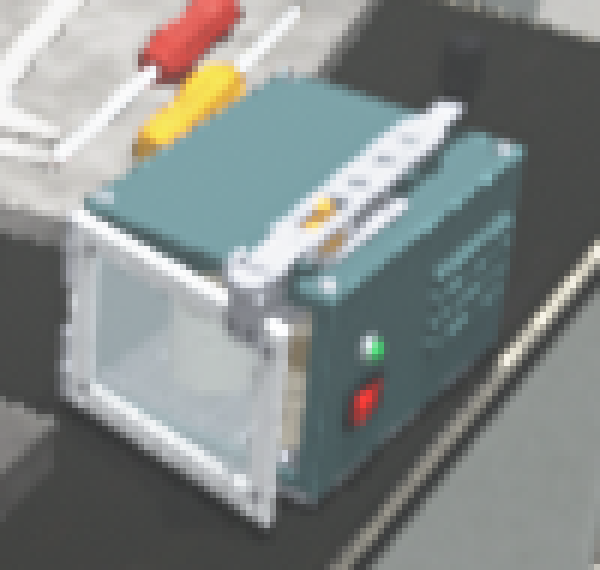

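Run:
```python
from h import *
for c in ['scene','side']:
    s=cams.snapshot(c)
    o,_=ray(s,(0,0)); print(c,o.round(0))
    pts={'scene':[(150,255),(205,215),(60,100),(235,330),(335,230)],'side':[(165,250),(215,215),(80,100),(225,340)]}[c]
    for p in pts: print(p,onz(s,p,0).round(0),onz(s,p,300).round(0))
s=cams.snapshot('side')
# outline of dryer corners (side): guess pose fit
obj=np.array([[-75,58,100],[-75,-58,100],[75,-58,100],[75,58,100]],float)
def px(z): return (340+z[0]/6,160+z[1]/6)
uv=[px((85,200)),px((330,292)),px((522,145)),px((292,80))]
for p in uv: print(onz(s,p,100).round(1))
s=cams.snapshot('scene')
def px(z): return (320+z[0]/6.33,155+z[1]/6.33)
uv=[px((128,208)),px((385,285)),px((573,142)),px((325,75))]
for p in uv: print(onz(s,p,100).round(1))
```

```text
scene [141. 532. 537.]
(150, 255) [828. 126.   0.] [444. 353. 300.]
(205, 215) [844. -62.   0.] [451. 270. 300.]
(60, 100) [2382. -534.    0.] [1129.   62.  300.]
(235, 330) [516. 194.   0.] [306. 383. 300.]
(335, 230) [ 511. -170.    0.] [304. 222. 300.]
side [126. 472. 556.]
(165, 250) [830. 114.   0.] [451. 307. 300.]
(215, 215) [848. -51.   0.] [459. 231. 300.]
(80, 100) [2225. -380.    0.] [1094.   79.  300.]
(225, 340) [527. 208.   0.] [311. 350. 300.]
[ 516.7 -206.3  100. ]
[ 407.6 -199.3  100. ]
[ 392.1 -344.6  100. ]
[ 495.8 -344.3  100. ]
[ 517.2 -205.4  100. ]
[ 409.2 -198.   100. ]
[ 388.4 -342.6  100. ]
[ 500.4 -353.4  100. ]
```

```bash
cat > plan.py <<'E'
from h import *
def plan(wps, n=None):
    """wps: list of (pos, yawdeg_of_tool_y, pitch, nrows). uses commanded = current measured state at start"""
    pass
def rows(p0,R0,p1,R1,n,dp=1,dr=4):
    """straight interpolation from pose0 to pose1 in n rows"""
    out=[];rv=(R0.inv()*R1).as_rotvec()/n
    dpw=(np.array(p1)-p0)/n; Rc=R0;pc=np.array(p0,float)
    for i in range(n):
        goal=np.array(p0)+dpw*(i+1)
        sh=np.round(Rc.inv().apply(goal-pc),dp); 
        out.append((sh.tolist(),np.round(rv,dr).tolist()))
        pc=pc+Rc.apply(sh); Rc=Rc*R.from_rotvec(np.round(rv,dr))
    return out,pc,Rc
def toolR(yaw,lift=0.):
    """pointing down, tool y dir at angle yaw (world, rad)"""
    y=np.array([np.cos(yaw),np.sin(yaw),0]);z=np.array([0,0,-1.]);x=np.cross(y,z)
    return R.from_matrix(np.c_[x,y,z])
def show(rs,g):
    import json
    for i in range(0,len(rs),10): print(json.dumps([[a,b,g] for a,b in rs[i:i+10]]))
E
python3 - <<'E'
from plan import *
s=snap('wrist','wrist0.png'); o,d=ray(s,(320,200)); st=robot.state()
Rt=R.from_quat(st['tcp_rot'])
print('cam in tool',Rt.inv().apply(o-st['ee_pos']).round(1),Rt.inv().apply(d).round(3), s['mtx'])
p0=np.array(st['ee_pos']);
a,p,Rc=rows(p0,Rt,[480,250,280],toolR(np.radians(40)),12); show(a,85)
b,p,Rc=rows(p,Rc,[440,-180,290],toolR(0),12); show(b,85)
E
```

```text
cam in tool [  73.5    0.8 -125.5] [-0.28  -0.004  0.96 ] [[284.83157482   0.         321.05953316]
 [  0.         284.83157482 202.24248251]
 [  0.           0.           1.        ]]
[[[-32.3, -22.6, -2.6], [-0.0, 0.0, 0.0482], 85], [[-33.3, -21.1, -2.7], [-0.0, 0.0, 0.0482], 85], [[-34.2, -19.4, -2.6], [-0.0, 0.0, 0.0482], 85], [[-35.2, -17.8, -2.7], [-0.0, 0.0, 0.0482], 85], [[-36.0, -16.0, -2.6], [-0.0, 0.0, 0.0482], 85], [[-36.7, -14.3, -2.7], [-0.0, 0.0, 0.0482], 85], [[-37.4, -12.5, -2.6], [-0.0, 0.0, 0.0482], 85], [[-37.9, -10.7, -2.6], [-0.0, 0.0, 0.0482], 85], [[-38.4, -8.8, -2.7], [-0.0, 0.0, 0.0482], 85], [[-38.8, -7.0, -2.6], [-0.0, 0.0, 0.0482], 85]]
[[[-39.1, -5.1, -2.7], [-0.0, 0.0, 0.0482], 85], [[-39.3, -3.3, -2.6], [-0.0, 0.0, 0.0482], 85]]
[[[-25.3, -25.6, -0.8], [0.0, 0.0, 0.0582], 85], [[-26.7, -24.1, -0.9], [0.0, 0.0, 0.0582], 85], [[-28.1, -22.5, -0.8], [0.0, 0.0, 0.0582], 85], [[-29.4, -20.8, -0.8], [0.0, 0.0, 0.0582], 85], [[-30.5, -19.0, -0.9], [0.0, 0.0, 0.0582], 85], [[-31.6, -17.3, -0.8], [0.0, 0.0, 0.0582], 85], [[-32.5, -15.4, -0.8], [0.0, 0.0, 0.0582], 85], [[-33.4, -13.5, -0.9], [0.0, 0.0, 0.0582], 85], [[-34.0, -11.5, -0.8], [0.0, 0.0, 0.0582], 85], [[-34.7, -9.5, -0.8], [0.0, 0.0, 0.0582], 85]]
[[[-35.2, -7.5, -0.9], [0.0, 0.0, 0.0582], 85], [[-35.6, -5.4, -0.8], [0.0, 0.0, 0.0582], 85]]
```

View pics/wrist0.png

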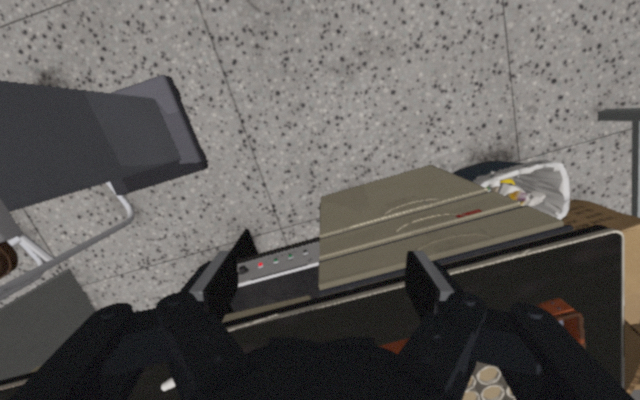

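>>> step_arm(
  commands=[
    [[-32, -23, -3], [0, 0, 0.048], 85],
    [[-33, -21, -3], [0, 0, 0.048], 85],
    [[-34, -19, -3], [0, 0, 0.048], 85],
    [[-35, -18, -3], [0, 0, 0.048], 85],
    [[-36, -16, -3], [0, 0, 0.048], 85],
    [[-37, -14, -3], [0, 0, 0.048], 85],
    [[-37, -12, -3], [0, 0, 0.048], 85],
    [[-38, -11, -3], [0, 0, 0.048], 85],
    [[-38, -9, -3], [0, 0, 0.048], 85],
    [[-39, -7, -3], [0, 0, 0.048], 85],
  ],
)

```text
t: 2.43
ee_pos: [431.5, 311.4, 278.8]
tcp_rot: [0.378, 0.926, 0.0, 0.0]
ft_force: [0.3, 0.9, 0.4]
opening: 84.7
```

>>> step_arm(
  commands=[
    [[-39, -5, -3], [0, 0, 0.048], 85],
    [[-39, -3, -3], [0, 0, 0.048], 85],
    [[-25, -26, 0], [0, 0, 0.058], 85],
    [[-27, -24, 0], [0, 0, 0.058], 85],
    [[-28, -22, 0], [0, 0, 0.058], 85],
    [[-29, -21, 0], [0, 0, 0.058], 85],
    [[-30, -19, 0], [0, 0, 0.058], 85],
    [[-31, -17, 0], [0, 0, 0.058], 85],
    [[-32, -15, 0], [0, 0, 0.058], 85],
    [[-33, -13, 0], [0, 0, 0.058], 85],
  ],
)

```text
t: 3.27
ee_pos: [453.3, -34.2, 284.7]
tcp_rot: [0.62, 0.785, 0.001, 0.0]
ft_force: [1.5, -0.4, 0.1]
opening: 84.9
```

>>> step_arm(
  commands=[
    [[-34, -11, 0], [0, 0, 0.058], 85],
    [[-35, -9, 0], [0, 0, 0.058], 85],
    [[-35, -7, 0], [0, 0, 0.058], 85],
    [[-36, -5, 0], [0, 0, 0.058], 85],
    [[0, 0, 0], [0, 0, 0], 85],
  ],
)

```text
t: 3.68
ee_pos: [441.6, -183.3, 285.2]
tcp_rot: [0.71, 0.705, -0.001, 0.002]
ft_force: [-0.7, -1.3, 0.2]
opening: 85.3
```

Run:
```python
from h import *
s=snap('wrist','w1.png')
for n in ['dryer','stay','stay_knob','flap','hole_mid','peg_mid','gauge']:
    r=spotter.recognise('wrist',n); print(n,[(round(x['conf'],2),c2w(s,x['point']).round(1)) for x in r[:3]])
m=spotter.silhouettes('wrist','stay_knob'); 
for x in m[:2]:
    ys,xs=np.nonzero(x['mask']); print(x['conf'],xs.min(),xs.max(),ys.min(),ys.max(),xs.size)
```

```text
dryer [(0.7, array([ 454.9, -256.2,   98.6])), (0.31, array([ 423.7, -271.2,  115.7]))]
stay [(0.82, array([ 428.7, -260.2,  116.6]))]
stay_knob [(0.85, array([ 424.3, -265.7,  117.6])), (0.3, array([ 429.3, -261.5,  116.4]))]
flap [(0.77, array([ 432.7, -196.1,  120.8]))]
hole_mid [(0.85, array([ 424.5, -268.3,  120.1]))]
peg_mid [(0.8, array([ 452.1, -252.4,  102. ]))]
gauge [(0.95, array([ 638.6, -221.1,   23.8]))]
```

View pics/w1.png

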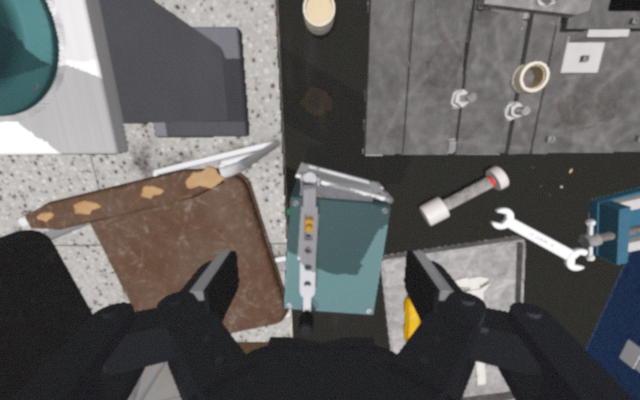

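Run:
```python
import cv2
a=cv2.imread('pics/w1.png')[155:345,260:410]
cv2.imwrite('pics/z2.png',cv2.resize(a,(474,600),interpolation=3))
```

```text
(no output)
```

View pics/z2.png

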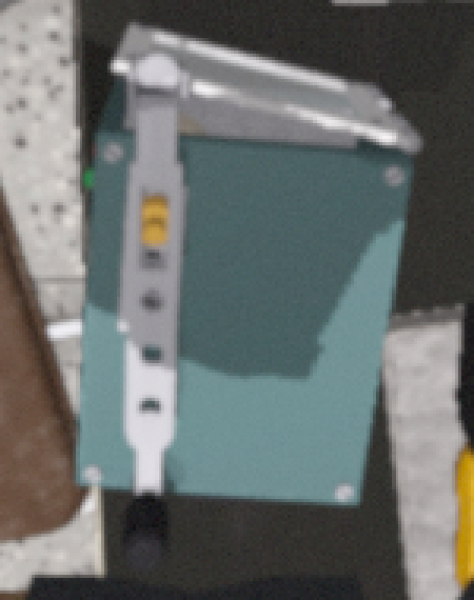

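Run:
```python
from h import *
from scipy.optimize import least_squares
s=cams.snapshot('wrist')
def w(p,z): return onz(s,(260+p[0]/3.16,155+p[1]/3.16),z)
C=[w(p,100) for p in [(97,132),(412,150),(358,503),(76,487)]]
print('corners',np.round(C,1))
S=[w(p,100) for p in [(112,152),(393,176),(344,492),(92,475)]]; print('screws',np.round(S,1))
obj=np.array([[-75,-58],[-75,58],[75,58],[75,-58]],float)
f=lambda v:(np.array(C)[:,:2]-(np.c_[obj@np.array([np.cos(v[2]),-np.sin(v[2])]),obj@np.array([np.sin(v[2]),np.cos(v[2])])]+v[:2])).ravel()
r=least_squares(f,[454,-275,-1.65]); print(r.x,np.degrees(r.x[2]),f(r.x).round(1))
v=r.x;c,sn=np.cos(v[2]),np.sin(v[2])
def tod(P): d=np.array(P[:2])-v[:2]; return np.array([c*d[0]+sn*d[1],-sn*d[0]+c*d[1]])
for n,p,z in [('swivel',(158,75),119),('pegtop',(154,212),120),('pegcollar',(154,238),112),('h1',(152,300),115),('h2',(152,353),115),('h3',(150,405),115),('knobtop',(146,545),144),('knobtop',(150,505),144)]:
    P=w(p,z); print(n,P.round(1),tod(P).round(1))
```

```text
corners [[ 409.1 -187.9  100. ]
 [ 522.1 -193.8  100. ]
 [ 511.7 -344.   100. ]
 [ 397.2 -337.1  100. ]]
screws [[ 414.3 -195.4  100. ]
 [ 516.  -203.7  100. ]
 [ 505.8 -338.7  100. ]
 [ 403.8 -331.4  100. ]]
[ 460.01666405 -265.69371772   -1.63821714] -93.86292807982755 [ 1.9 -1.  -0.8  1.  -1.1  0.5  0.1 -0.5]
swivel [ 431.6 -163.   119. ] [-100.5  -35.3]
pegtop [ 430.1 -210.7  120. ] [-52.9 -33.5]
pegcollar [ 429.7 -223.6  112. ] [-40.  -33.1]
h1 [ 429.  -246.3  115. ] [-17.2 -32.2]
h2 [ 428.9 -267.7  115. ] [  4.1 -30.9]
h3 [ 428.  -289.5  115. ] [ 25.9 -30.3]
knobtop [ 427.7 -327.6  144. ] [ 64.  -28.1]
knobtop [ 429.2 -310.8  144. ] [ 47.1 -27.7]
```

>>> step_arm(
  commands=[
    [[-30, -3, 19], [0, 0, 0], 50],
    [[-30, -3, 19], [0, 0, 0], 50],
    [[-30, -3, 19], [0, 0, 0], 50],
    [[-30, -3, 19], [0, 0, 0], 50],
    [[-30, -2, 19], [0, 0, 0], 50],
    [[0, 0, 0], [0, 0, 0], 50],
    [[0, 0, 0], [0, 0, 0], 50],
  ],
)

```text
t: 4.77
ee_pos: [428.4, -327.4, 188.0]
tcp_rot: [0.707, 0.708, -0.001, -0.001]
ft_force: [-0.1, 0.2, -0.0]
opening: 49.7
```

Run:
```python
from h import *
s=snap('wrist','w2.png'); st=robot.state(); print(st['ee_pos'].round(1),R.from_quat(st['tcp_rot']).as_matrix().round(3))
print(proj(s,[[427.5,-333,144],[427.5,-333,122],[428.9,-267.7,115],[431,-215,112]]).round(0))
```

```text
[ 429.5 -326.1  188.8] [[-0.004  1.    -0.001]
 [ 1.     0.004  0.001]
 [ 0.001 -0.001 -1.   ]]
[[320. 244.]
 [320. 231.]
 [323. 139.]
 [326.  54.]]
```

View pics/w2.png

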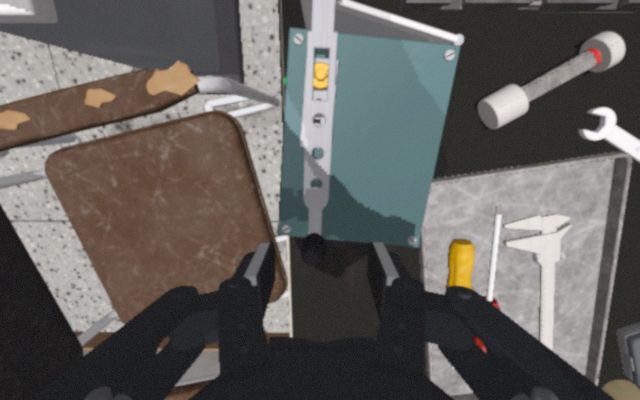

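Run:
```python
from h import *
import pickle
s=snap('wrist'); cv2.imwrite('pics/w3.png',s['pixels'][:,:,::-1]); pickle.dump(s,open('s3.pkl','wb'))
a=s['pixels'][0:280,270:390,::-1]
cv2.imwrite('pics/z3.png',cv2.resize(a[:150],(480,600),interpolation=3))
cv2.imwrite('pics/z3b.png',cv2.convertScaleAbs(cv2.resize(a[130:280],(480,600),interpolation=3),alpha=1.6,beta=10))
```

```text
(no output)
```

View pics/z3.png

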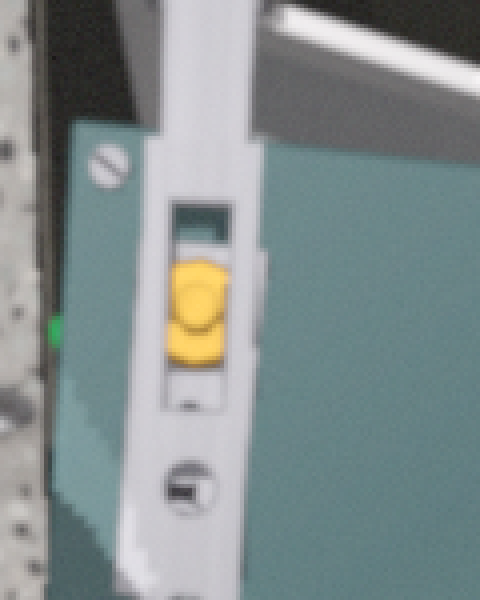

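View pics/z3b.png

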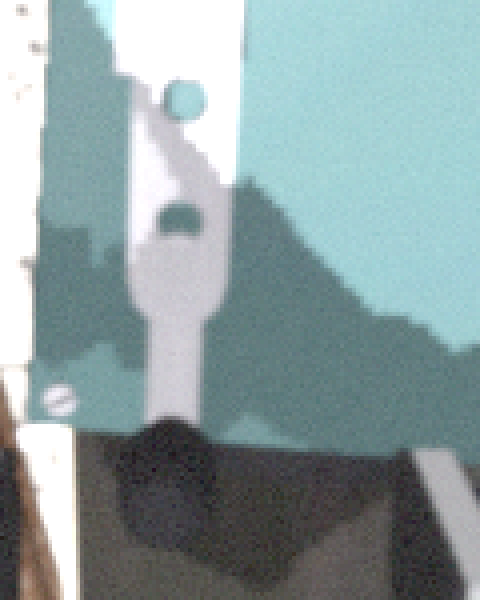

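Run:
```python
from h import *
import pickle
s=pickle.load(open('s3.pkl','rb'))
def w(p,z,b=0): return onz(s,(270+p[0]/4,b+p[1]/4),z)
P={'peg':w((199,304),120),'collar':w((197,314),112),'slot0':w((202,202),116),'slot1':w((195,408),116),'h1':w((189,487),116),'h2':w((184,100),116,130),'h3':w((180,220),116,130),'knob':w((168,512),144,130)}
C=[w((70,122),100),w((32,432),100,130)]
for k,p in P.items(): print(k,p.round(1))
print('corners',np.round(C,1), 'screw', w((108,165),100).round(1), w((60,400),100,130).round(1))
print(robot.state()['ee_pos'], robot.state()['t'])
```

```text
peg [ 427.9 -227.7  120. ]
collar [ 427.5 -228.2  112. ]
slot0 [ 428.3 -212.5  116. ]
slot1 [ 427.3 -243.   116. ]
h1 [ 426.3 -255.5  116. ]
h2 [ 425.5 -277.6  116. ]
h3 [ 424.7 -298.9  116. ]
knob [ 423.3 -342.   144. ]
corners [[ 406.2 -197.4  100. ]
 [ 394.2 -347.2  100. ]] screw [ 412.4 -203.7  100. ] [ 400.1 -340.1  100. ]
[ 430.16126011 -325.40928089  189.35713573] 4.8667
```

>>> step_arm(
  commands=[
    [[-8, -3, 8], [0, 0, 0.02], 50],
    [[-8, -4, 8], [0, 0, 0.02], 50],
    [[0, 0, 8], [0, 0, 0], 50],
    [[0, 0, 0], [0, 0, 0], 50],
    [[0, 0, 0], [0, 0, 0], 50],
    [[0, 0, 0], [0, 0, 0], 50],
  ],
)

```text
t: 5.37
ee_pos: [422.8, -341.9, 165.3]
tcp_rot: [0.719, 0.695, 0.0, -0.0]
ft_force: [-0.1, 0.4, 1.0]
opening: 50.0
```

Run:
```python
from h import *
for i in range(3):
    s=snap('wrist','w4.png'); st=robot.state(); print(st['t'],st['ee_pos'].round(1),R.from_quat(st['tcp_rot']).as_matrix().round(3)[:,1])
print(proj(s,[[423.3,-342,144],[425.5,-277.6,116],[427.7,-228,120],st['ee_pos']]).round(0))
cv2.imwrite('pics/z4.png',cv2.convertScaleAbs(cv2.resize(s['pixels'][100:300,220:440,::-1],(660,600),interpolation=3),alpha=1.6,beta=10))
```

```text
5.4167 [ 422.9 -342.   165.5] [ 0.999 -0.035  0.   ]
5.4667 [ 423.  -342.   165.5] [ 0.999 -0.035  0.001]
5.5167 [ 423.  -342.   165.6] [ 0.999 -0.035  0.001]
[[322. 252.]
 [322. 133.]
 [323.  38.]
 [322. 272.]]
```

View pics/z4.png

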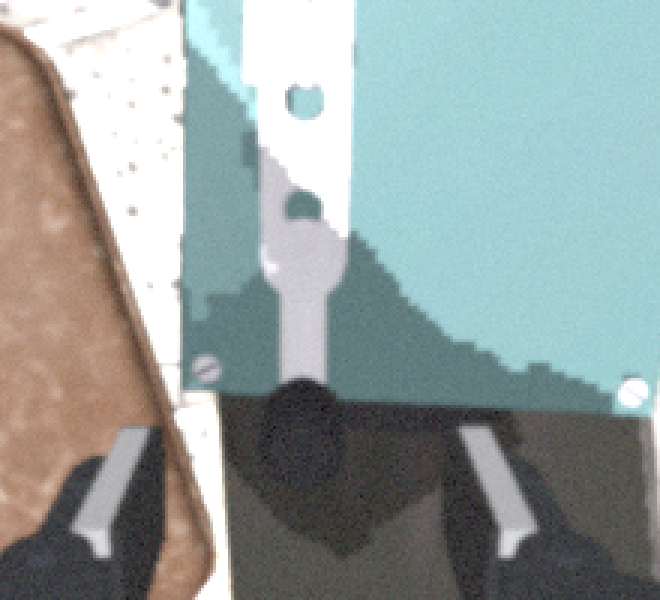

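>>> step_arm(
  commands=[
    [[0, -1, 12], [0, 0, 0], 50],
    [[0, 0, 12], [0, 0, 0], 50],
    [[0, 0, 11], [0, 0, 0], 50],
    [[0, 0, 0], [0, 0, 0], 50],
    [[0, 0, 0], [0, 0, 0], 30],
    [[0, 0, 0], [0, 0, 0], 20],
    [[0, 0, 0], [0, 0, 0], 10],
    [[0, 0, 0], [0, 0, 0], 10],
    [[0, 0, 0], [0, 0, 0], 10],
    [[0, 0, 0], [0, 0, 0], 10],
  ],
  force=35,
)

```text
t: 6.35
ee_pos: [421.8, -342.4, 130.6]
tcp_rot: [0.719, 0.695, 0.0, 0.001]
ft_force: [-0.5, -0.4, 0.3]
opening: 15.0
```

Run:
```python
from h import *
s=snap('wrist','w5.png'); st=robot.state(); print(st['t'],st['ee_pos'].round(1),st['ft_force'].round(2),st['wrist_torque'].round(3),st['opening'])
cv2.imwrite('pics/z5.png',cv2.convertScaleAbs(cv2.resize(s['pixels'][0:300,170:470],(600,600),interpolation=3)[:,:,::-1],alpha=1.5,beta=10))
```

```text
6.4 [ 421.8 -342.4  130.6] [ 0.91 -1.22  0.82] [-0.212 -0.028  0.012] 14.875471354966072
```

View pics/z5.png

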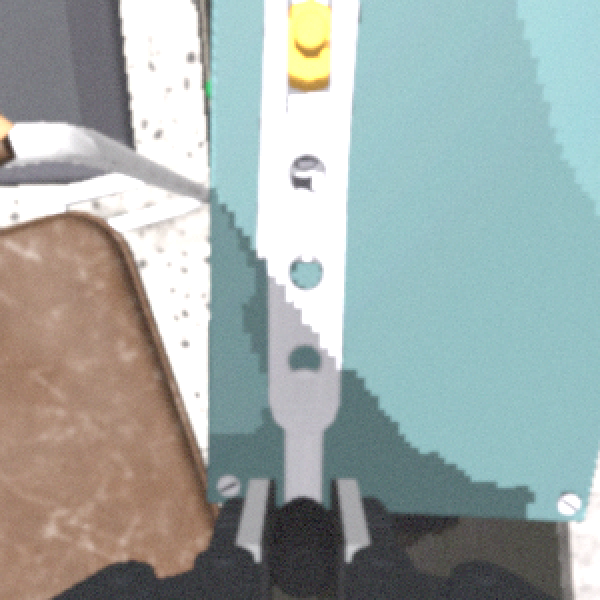

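>>> step_arm(
  commands=[
    [[0.6, 0, -6], [0, -0.036, 0], 10],
    [[0.6, 0, -6], [0, -0.036, 0], 10],
    [[0.6, 0, -6], [0, -0.036, 0], 10],
    [[0.6, 0, -6], [0, -0.036, 0], 10],
    [[0.6, 0, -6], [0, -0.036, 0], 10],
    [[0.6, 0, -6], [0, -0.036, 0], 10],
    [[0, 0, 0], [0, 0, 0], 10],
    [[0, 0, 0], [0, 0, 0], 10],
    [[0, 0, 0], [0, 0, 0], 10],
  ],
)

```text
t: 7.15
ee_pos: [422.1, -334.9, 165.6]
tcp_rot: [0.715, 0.691, -0.077, 0.074]
ft_force: [0.2, 1.9, -1.2]
opening: 15.2
```

Run:
```python
from h import *
s=snap('wrist','w6.png'); st=robot.state(); print(st['t'],st['ee_pos'].round(1),st['ft_force'].round(2),st['wrist_torque'].round(3),st['opening'],R.from_quat(st['tcp_rot']).as_matrix().round(3))
cv2.imwrite('pics/z6.png',cv2.convertScaleAbs(cv2.resize(s['pixels'][0:300,170:470],(600,600),interpolation=3)[:,:,::-1],alpha=1.2,beta=10))
```

```text
7.2 [ 421.9 -335.2  165.5] [-0.04  1.86 -0.73] [ 0.412 -0.001 -0.039] 14.701612644518573 [[ 0.034  0.999 -0.008]
 [ 0.976 -0.035 -0.213]
 [-0.213 -0.    -0.977]]
```

View pics/z6.png

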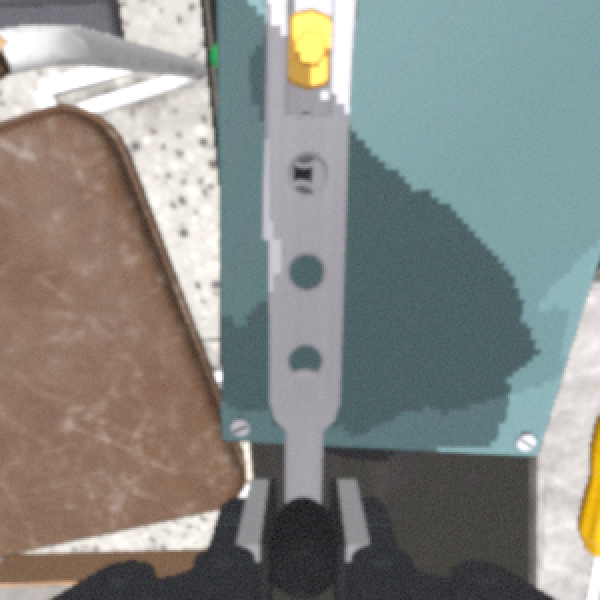

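```bash
cat > geo.py <<'E'
from plan import *
PEG=np.array([427.7,-228.]); 
def target(yawb,L,peg=PEG,hole=100.,k=165.):
    """TCP pose with hole 'over' peg (horizontal pin pos as if home), lift L"""
    d=np.array([np.cos(yawb),np.sin(yawb)])
    S=peg-hole*d
    a=k*np.cos(L)-16.6*np.sin(L)
    p=np.r_[S+d*a,114+k*np.sin(L)+16.6*np.cos(L)]
    Rt=toolR(yawb+np.pi/2)*R.from_rotvec([0,-L,0])
    return p,Rt
E
python3 - <<'E'
from geo import *
st=robot.state(); p0=st['ee_pos']; R0=R.from_quat(st['tcp_rot'])
p1,R1=target(-1.862,0.21); print(p0,p1,R1.as_matrix().round(3),(R0.inv()*R1).as_rotvec())
a,_,_=rows(p0,R0,p1,R1,14,dp=2); show(a,10)
E
```

```text
[ 421.86942578 -335.1894204   165.54745996] [ 411.07238474 -283.47640054  164.63119666] [[ 0.281  0.958 -0.06 ]
 [ 0.937 -0.287 -0.2  ]
 [-0.208  0.    -0.978]] [0.05383577 0.00474398 0.25014903]
[[[3.59, -0.9, -0.72], [0.0038, 0.0003, 0.0179], 10], [[3.58, -0.97, -0.71], [0.0038, 0.0003, 0.0179], 10], [[3.56, -1.03, -0.71], [0.0038, 0.0003, 0.0179], 10], [[3.54, -1.1, -0.7], [0.0038, 0.0003, 0.0179], 10], [[3.52, -1.17, -0.7], [0.0038, 0.0003, 0.0179], 10], [[3.5, -1.23, -0.69], [0.0038, 0.0003, 0.0179], 10], [[3.48, -1.3, -0.68], [0.0038, 0.0003, 0.0179], 10], [[3.45, -1.36, -0.68], [0.0038, 0.0003, 0.0179], 10], [[3.43, -1.43, -0.67], [0.0038, 0.0003, 0.0179], 10], [[3.4, -1.49, -0.67], [0.0038, 0.0003, 0.0179], 10]]
[[[3.38, -1.55, -0.66], [0.0038, 0.0003, 0.0179], 10], [[3.35, -1.62, -0.65], [0.0038, 0.0003, 0.0179], 10], [[3.32, -1.68, -0.65], [0.0038, 0.0003, 0.0179], 10], [[3.28, -1.73, -0.64], [0.0038, 0.0003, 0.0179], 10]]
```

>>> step_arm(
  commands=[
    [[3.6, -0.9, -0.7], [0.004, 0, 0.018], 10],
    [[3.6, -1, -0.7], [0.004, 0, 0.018], 10],
    [[3.6, -1, -0.7], [0.004, 0, 0.018], 10],
    [[3.5, -1.1, -0.7], [0.004, 0, 0.018], 10],
    [[3.5, -1.2, -0.7], [0.004, 0, 0.018], 10],
    [[3.5, -1.2, -0.7], [0.004, 0, 0.018], 10],
    [[3.5, -1.3, -0.7], [0.004, 0, 0.018], 10],
    [[3.4, -1.4, -0.7], [0.004, 0, 0.018], 10],
    [[3.4, -1.4, -0.7], [0.004, 0, 0.018], 10],
    [[3.4, -1.5, -0.7], [0.004, 0, 0.018], 10],
  ],
)

```text
t: 8.03
ee_pos: [414.2, -297.9, 165.1]
tcp_rot: [0.776, 0.621, -0.084, 0.067]
ft_force: [-1.0, -0.9, 1.5]
opening: 15.0
```

>>> step_arm(
  commands=[
    [[3.4, -1.5, -0.7], [0.004, 0, 0.018], 10],
    [[3.4, -1.6, -0.7], [0.004, 0, 0.018], 10],
    [[3.3, -1.7, -0.7], [0.004, 0, 0.018], 10],
    [[3.3, -1.7, -0.7], [0.004, 0, 0.016], 10],
    [[0, 0, 0], [0, 0, 0], 10],
    [[0, 0, 0], [0, 0, 0], 10],
    [[0, 0, 0], [0, 0, 0], 10],
  ],
)

```text
t: 8.62
ee_pos: [411.6, -283.0, 164.9]
tcp_rot: [0.797, 0.594, -0.086, 0.064]
ft_force: [0.3, 1.4, 0.9]
opening: 14.2
```

Run:
```python
from geo import *
s=snap('wrist','w7.png'); st=robot.state(); print(st['t'],st['ee_pos'].round(1),st['ft_force'].round(2),st['wrist_torque'].round(3),st['opening'],R.from_quat(st['tcp_rot']).as_matrix().round(3))
cv2.imwrite('pics/z7.png',cv2.convertScaleAbs(cv2.resize(s['pixels'][0:300,170:470],(600,600),interpolation=3)[:,:,::-1],alpha=1.2,beta=10))
s2=snap('side'); cv2.imwrite('pics/side7.png',cv2.resize(s2['pixels'][140:260,330:450],(600,600),interpolation=3)[:,:,::-1])
```

```text
8.6667 [ 411.5 -283.1  164.9] [-0.7   0.86  0.47] [ 0.559 -0.046  0.049] 14.838121429341518 [[ 0.28   0.958 -0.062]
 [ 0.936 -0.287 -0.204]
 [-0.214 -0.001 -0.977]]
```

View pics/z7.png

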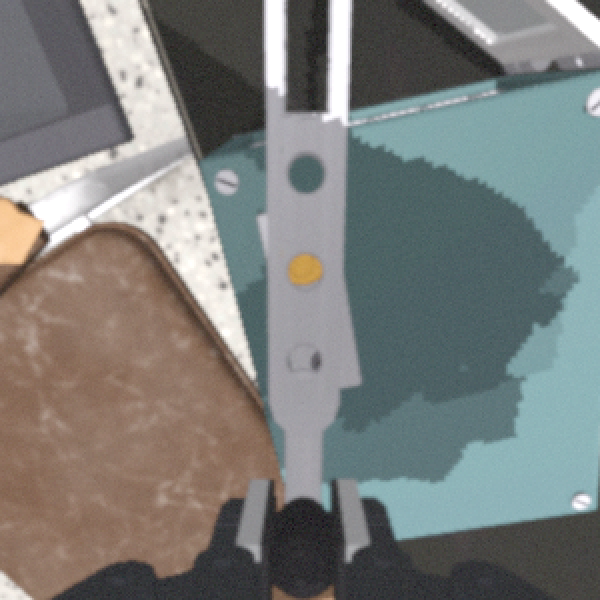

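View pics/side7.png

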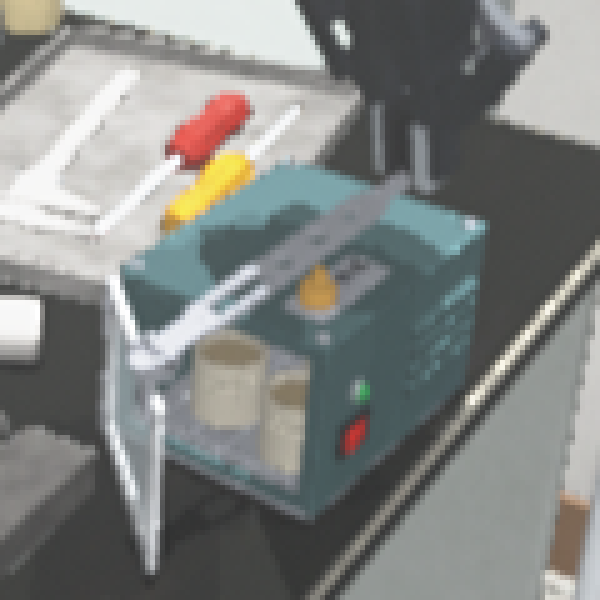

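>>> step_arm(
  commands=[
    [[-0.4, 0, 4.1], [0, 0.025, 0], 10],
    [[-0.4, 0, 4.1], [0, 0.025, 0], 10],
    [[-0.4, 0, 4.1], [0, 0.025, 0], 10],
    [[-0.4, 0, 4.1], [0, 0.025, 0], 10],
    [[0, 0, 0], [0, 0, 0], 10],
    [[0, 0, 0], [0, 0, 0], 10],
    [[0, 0, 0], [0, 0, 0], 10],
  ],
)

```text
t: 9.3
ee_pos: [409.6, -288.3, 149.2]
tcp_rot: [0.801, 0.596, -0.047, 0.035]
ft_force: [-0.7, -0.6, -0.4]
opening: 14.5
```

Run:
```python
from geo import *
import pickle
s=snap('wrist','w8.png'); st=robot.state(); print(st['t'],st['ee_pos'].round(1),st['ft_force'].round(2),st['wrist_torque'].round(3),st['opening'],R.from_quat(st['tcp_rot']).as_matrix().round(3))
pickle.dump((s,st),open('s8.pkl','wb'))
cv2.imwrite('pics/z8.png',cv2.convertScaleAbs(cv2.resize(s['pixels'][70:190,260:380],(600,600),interpolation=3)[:,:,::-1],alpha=1.2,beta=10))
```

```text
9.35 [ 409.8 -288.2  149.2] [-0.96 -2.3   0.12] [-0.093  0.127 -0.003] 14.883206720018771 [[ 0.285  0.958 -0.034]
 [ 0.951 -0.287 -0.112]
 [-0.117 -0.001 -0.993]]
```

View pics/z8.png

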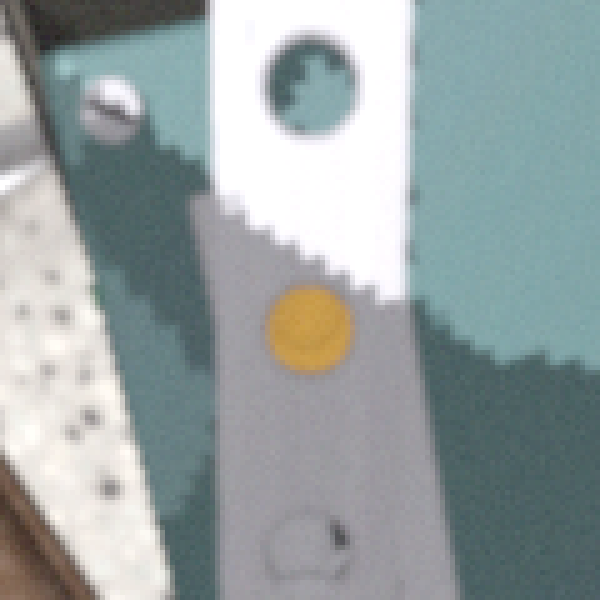

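Run:
```python
from geo import *
import pickle
s,st=pickle.load(open('s8.pkl','rb'))
a=s['pixels'][122:152,305:340].astype(float)[:,:,::-1]
g=a[:,:,2]; print(g.min(),g.max())
b=cv2.resize(np.clip((a-[20,90,150])*[3,2.5,2.5],0,255).astype(np.uint8),(700,600),interpolation=cv2.INTER_CUBIC)
cv2.imwrite('pics/z8b.png',b)
M=R.from_quat(st['tcp_rot'])
S=st['ee_pos']+M.apply([165,0,16.6]); H=st['ee_pos']+M.apply([65,0,16.6-2])
print('swivel',S.round(1),'hole top',H.round(1),'proj hole top',proj(s,[H])[0], 'peg top',proj(s,[[427.7,-228,120]])[0],'collar',proj(s,[[427.7,-228,112]])[0], 'px/mm', np.diff(proj(s,[[427.7,-228,120],[428.7,-228,120]]),axis=0))
```

```text
115.0 209.0
swivel [ 456.3 -133.1  113.5] hole top [ 427.8 -228.   127.1] proj hole top [322.32862228 135.29822372] peg top [322.02684401 132.7953877 ] collar [321.97554185 130.17735271] px/mm [[ 1.90784427 -0.57943572]]
```

View pics/z8b.png

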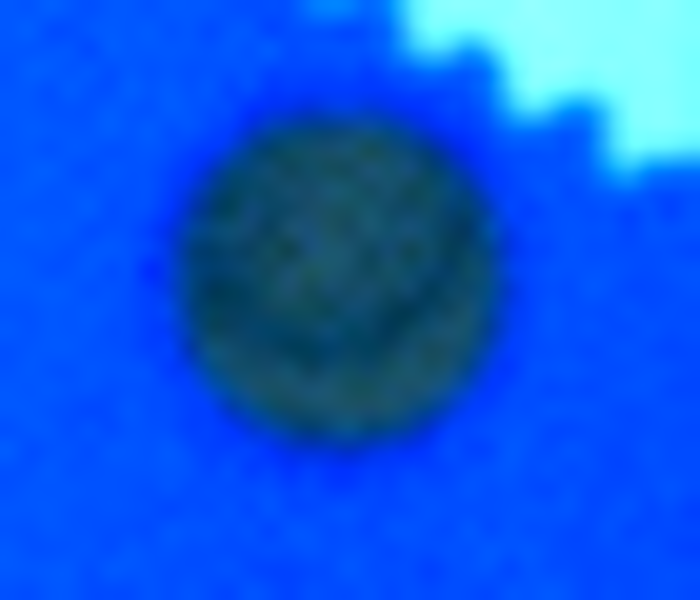

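>>> step_arm(
  commands=[
    [[0.5, -0.2, 0], [0, 0, 0], 10],
    [[0.5, -0.2, 0], [0, 0, 0], 10],
    [[-0.2, 0, 1.6], [0, 0.01, 0], 10],
    [[-0.2, 0, 1.6], [0, 0.01, 0], 10],
    [[-0.2, 0, 1.6], [0, 0.01, 0], 10],
    [[0, 0, 0], [0, 0, 0], 10],
    [[0, 0, 0], [0, 0, 0], 10],
  ],
)

```text
t: 9.93
ee_pos: [409.4, -287.7, 144.1]
tcp_rot: [0.802, 0.596, -0.035, 0.025]
ft_force: [-0.2, 0.6, -0.3]
opening: 14.8
```

```bash
cat > look.py <<'E'
import sys
from geo import *
import pickle
n=sys.argv[1]
s=snap('wrist','w%s.png'%n); st=robot.state(); M=R.from_quat(st['tcp_rot'])
print(st['t'],st['ee_pos'].round(1),st['ft_force'].round(2),st['wrist_torque'].round(3),'lift tool',np.arcsin(-M.as_matrix()[2,0]).round(4))
pickle.dump((s,st),open('s%s.pkl'%n,'wb'))
S=st['ee_pos']+M.apply([165,0,16.6]); H=st['ee_pos']+M.apply([65,0,16.6-2])
hp=proj(s,[H])[0]; pp=proj(s,[[427.7,-228,120]])[0]
print('swivel',S.round(1),'hole top',H.round(1),'proj hole',hp.round(1),'peg',pp.round(1))
x0,y0=int(hp[0])-30,int(hp[1])-25
a=s['pixels'][y0:y0+50,x0:x0+60,::-1].astype(float)
cv2.imwrite('pics/h%s.png'%n,cv2.resize(np.clip((a-[0,60,80])*1.8,0,255).astype(np.uint8),(720,600),interpolation=cv2.INTER_CUBIC)); print('crop',x0,y0,'scale 12')
E
python3 look.py 9
```

```text
9.9833 [ 409.4 -287.7  144.2] [ 0.28  0.59 -0.04] [ 0.26  -0.099 -0.093] lift tool 0.0857
swivel [ 456.2 -131.6  113.5] hole top [ 427.7 -226.9  124.1] proj hole [322.1 135.7] peg [322.8 136.7]
crop 292 110 scale 12
```

View pics/h9.png

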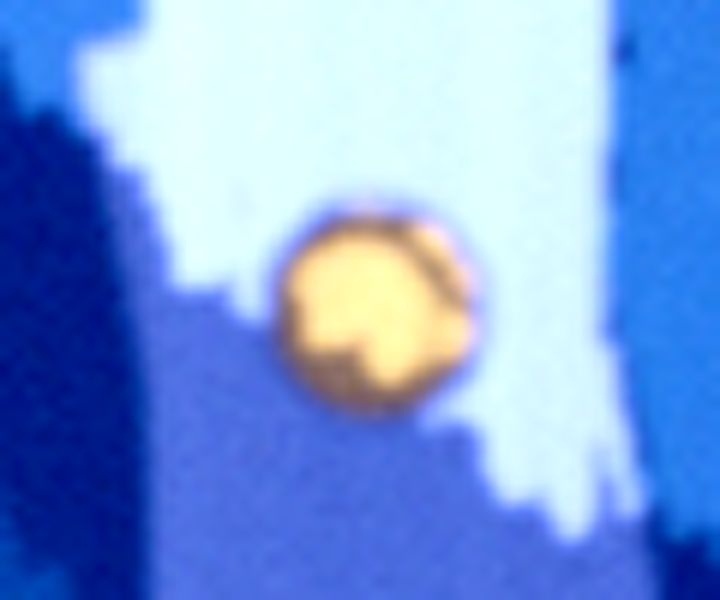

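>>> step_arm(
  commands=[
    [[-0.3, -0.6, 0], [0, 0, 0], 10],
    [[0, 0, 0], [0, 0, 0], 10],
    [[0, 0, 0], [0, 0, 0], 10],
  ],
)

```text
t: 10.23
ee_pos: [408.8, -287.8, 144.3]
tcp_rot: [0.801, 0.597, -0.035, 0.025]
ft_force: [0.9, 0.7, -1.0]
opening: 14.9
```

```bash
python3 look.py 10
```

```text
10.2833 [ 408.9 -287.8  144.3] [ 0.65  1.25 -0.84] [ 0.241 -0.173 -0.062] lift tool 0.086
swivel [ 455.6 -131.7  113.6] hole top [ 427.1 -227.   124.2] proj hole [322.1 135.7] peg [323.9 136.1]
crop 292 110 scale 12
```

View pics/h10.png

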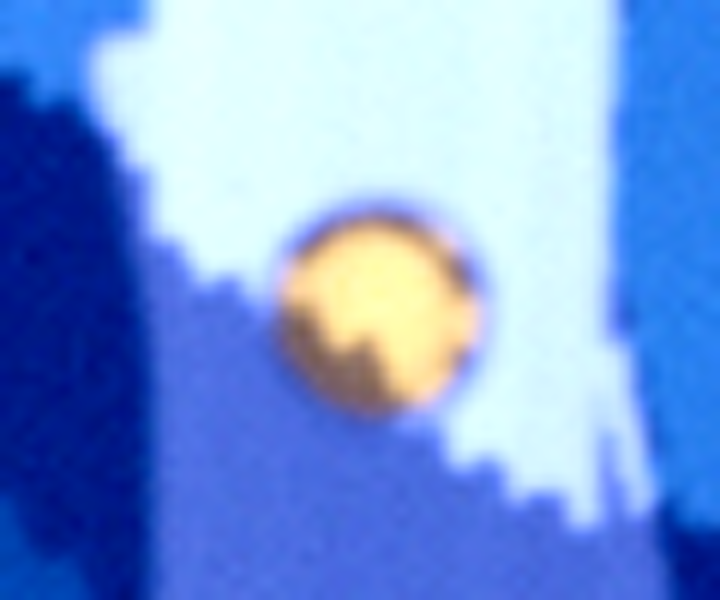

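>>> step_arm(
  commands=[
    [[-0.2, 0, 1], [0, 0.006, 0], 10],
    [[-0.2, 0, 1], [0, 0.006, 0], 10],
    [[-0.1, 0, 1], [0, 0.006, 0], 10],
    [[0, 0, 0], [0, 0, 0], 10],
    [[0, 0, 0], [0, 0, 0], 10],
  ],
)

```text
t: 10.7
ee_pos: [408.4, -288.8, 141.3]
tcp_rot: [0.802, 0.597, -0.028, 0.02]
ft_force: [-0.3, 0.8, 0.7]
opening: 14.8
```

```bash
python3 look.py 11
```

```text
10.75 [ 408.5 -288.8  141.3] [0.32 0.1  0.16] [ 0.22  -0.064  0.036] lift tool 0.0681
swivel [ 455.4 -132.2  113.5] hole top [ 426.8 -227.6  122.3] proj hole [322.1 135.7] peg [324.1 135.3]
crop 292 110 scale 12
```

View pics/h11.png

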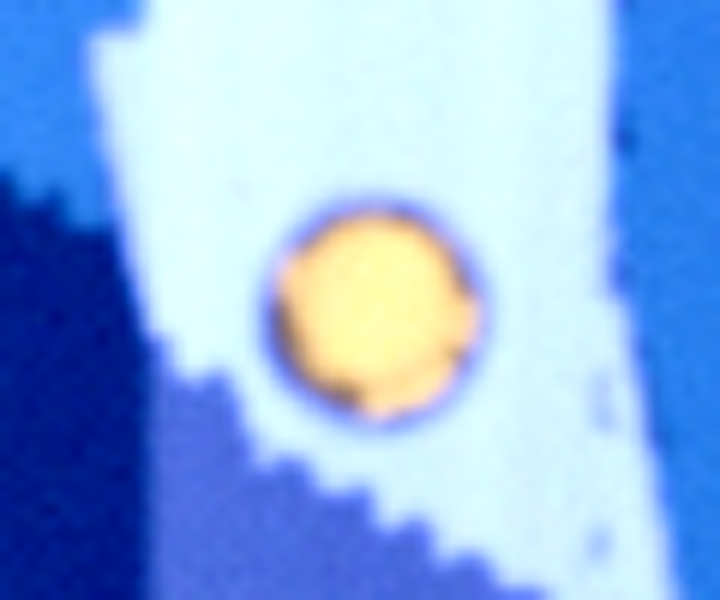

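>>> step_arm(
  commands=[
    [[-0.1, 0, 1], [0, 0.006, 0], 10],
    [[-0.1, 0, 1], [0, 0.006, 0], 10],
    [[-0.1, 0, 1], [0, 0.006, 0], 10],
    [[0, 0, 0], [0, 0, 0], 10],
  ],
)

```text
t: 11.08
ee_pos: [408.3, -289.3, 138.3]
tcp_rot: [0.802, 0.597, -0.02, 0.014]
ft_force: [0.5, 0.8, 0.4]
opening: 15.2
```

```bash
python3 look.py 12
```

```text
11.1333 [ 408.3 -289.3  138.3] [0.23 0.79 0.06] [ 0.122  0.014 -0.005] lift tool 0.0499
swivel [ 455.5 -132.2  113.5] hole top [ 426.8 -227.8  120.5] proj hole [322.1 135.7] peg [324.1 135.4]
crop 292 110 scale 12
```

View pics/h12.png

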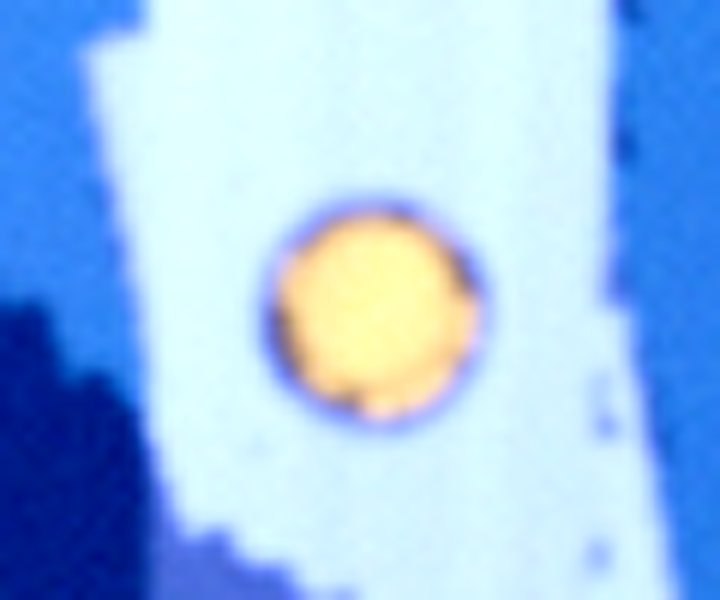

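>>> step_arm(
  commands=[
    [[-0.1, 0, 1], [0, 0.006, 0], 10],
    [[-0.1, 0, 1], [0, 0.006, 0], 10],
    [[-0.1, 0, 1], [0, 0.006, 0], 10],
    [[-0.1, 0, 1], [0, 0.006, 0], 10],
    [[-0.1, 0, 1], [0, 0.006, 0], 10],
    [[0, 0, 0], [0, 0, 0], 10],
    [[0, 0, 0], [0, 0, 0], 10],
  ],
)

```text
t: 11.72
ee_pos: [408.2, -289.9, 133.3]
tcp_rot: [0.802, 0.597, -0.008, 0.006]
ft_force: [0.0, -0.1, -0.3]
opening: 15.0
```

```bash
python3 look.py 13
```

```text
11.7667 [ 408.2 -289.9  133.4] [-1.14 -0.56  0.14] [-0.06   0.017 -0.006] lift tool 0.0202
swivel [ 455.5 -132.2  113.4] hole top [ 426.7 -227.9  117.4] proj hole [322.  135.6] peg [324.  135.7]
crop 292 110 scale 12
```

>>> step_arm(
  commands=[
    [[0, 0, 1], [0, 0.006, 0], 10],
    [[0, 0, 1], [0, 0.006, 0], 10],
    [[0, 0, 0.6], [0, 0.004, 0], 10],
    [[0, 0, 0], [0, 0, 0], 10],
    [[0, 0, 0], [0, 0, 0], 10],
  ],
)

```text
t: 12.18
ee_pos: [408.2, -290.0, 130.8]
tcp_rot: [0.802, 0.597, -0.002, 0.001]
ft_force: [0.3, -1.7, 0.1]
opening: 14.7
```

>>> step_arm(
  commands=[
    [[0, 0, 0.5], [0, 0.002, 0], 10],
    [[0, 0, 0], [0, 0, 0], 10],
    [[0, 0, 0], [0, 0, 0], 10],
  ],
)

```text
t: 12.43
ee_pos: [408.3, -290.0, 130.5]
tcp_rot: [0.802, 0.597, -0.001, 0.0]
ft_force: [-1.0, -0.5, 3.9]
opening: 14.5
```

```bash
python3 look.py 14
```

```text
12.4833 [ 408.3 -290.   130.5] [-0.6  -0.28  4.52] [-0.269  0.235  0.022] lift tool 0.0022
swivel [ 455.7 -132.   113.6] hole top [ 427.  -227.8  115.8] proj hole [322.2 135.6] peg [323.9 136.2]
crop 292 110 scale 12
```

>>> step_arm(
  commands=[
    [[0, 0, 0], [0, 0, 0], 20],
    [[0, 0, 0], [0, 0, 0], 26],
    [[0, 0, 0], [0, 0, 0], 36],
    [[0, 0, 0], [0, 0, 0], 45],
    [[0, 0, 0], [0, 0, 0], 45],
    [[0, 0, 0], [0, 0, 0], 45],
    [[0, 0, -10], [0, 0, 0], 45],
    [[0, 0, -15], [0, 0, 0], 45],
    [[0, 0, -15], [0, 0, 0], 45],
    [[0, 0, -10], [0, 0, 0], 45],
  ],
)

```text
t: 13.32
ee_pos: [408.6, -290.3, 182.0]
tcp_rot: [0.802, 0.597, -0.001, 0.001]
ft_force: [-0.1, -0.1, -0.1]
opening: 44.4
```

```bash
python3 look.py 15
python3 - <<'E'
from h import *
s2=snap('side'); cv2.imwrite('pics/side15.png',cv2.resize(s2['pixels'][140:260,330:450],(600,600),interpolation=3)[:,:,::-1])
im=cv2.imread('pics/w15.png'); cv2.imwrite('pics/z15.png',cv2.resize(im[0:300,170:470],(600,600),interpolation=3))
for c in ['side']:
    for n in ['bush_a','gauge']: print(n,[(round(x['conf'],2),c2w(s2,x['point']).round(1)) for x in spotter.recognise(c,n)[:3]])
E
```

```text
13.3667 [ 409.5 -290.7  183.3] [ 0.69 -0.92  0.91] [-0.008 -0.005 -0.023] lift tool 0.0023
swivel [ 457.  -132.8  166.3] hole top [ 428.2 -228.5  168.6] proj hole [324.2 136.4] peg [322.3 130.7]
crop 294 111 scale 12
bush_a [(0.84, array([434.1,  18. ,  30.3])), (0.74, array([433.8, 123.6,  29.7]))]
gauge [(0.71, array([ 630.4, -222.2,   14.3]))]
```

View pics/z15.png

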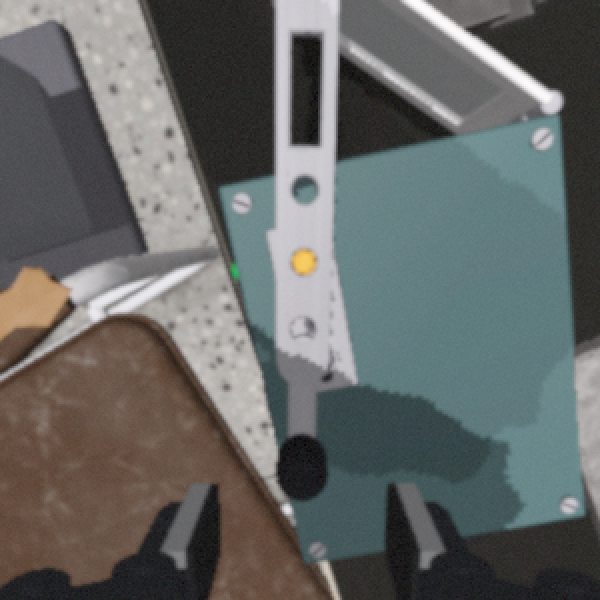

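View pics/side15.png

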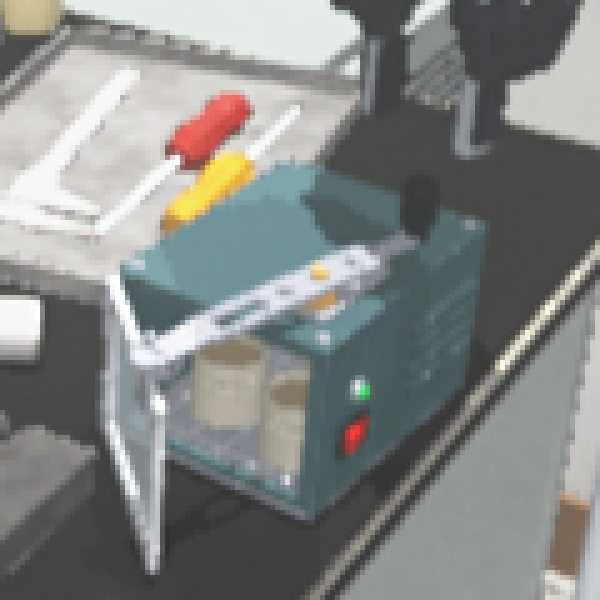

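Run:
```python
from h import *
s=cams.snapshot('side'); 
for L in (0,0.025,0.05): print(L,proj(s,[[408.6,-290,144+165*L],[408.6,-290,121+165*L]]).round(1).tolist())
m=spotter.silhouettes('side','stay')
w=cams.snapshot('wrist'); cv2.imwrite('pics/k.png',cv2.resize(s['pixels'][165:205,395:435,::-1],(600,600),interpolation=0))
print(proj(w,[[408.6,-290,144],[408.6,-290,148]]).round(1))
g=w['pixels'][200:260,321].mean(1); print(g.round())
```

```text
0 [[413.6, 175.1], [412.5, 183.8]]
0.025 [[413.8, 173.5], [412.7, 182.2]]
0.05 [[414.0, 171.9], [412.9, 180.7]]
[[323.1 242.3]
 [323.2 245.1]]
[121. 122. 123. 122. 120. 122. 123. 122. 122. 122. 123. 121. 122. 120.
 123. 123. 120. 115.  97.  49.  30.  23.  20.   9.  18.  25.  31.  25.
  22.  19.  22.  24.  19.  31.  31.  26.  30.  27.  27.  32.  31.  26.
  25.  30.  26.  27.  32.  27.  26.  21.  26.  36.  54.  81.  87.  82.
  86.  84.  85.  84.]
```

View pics/k.png

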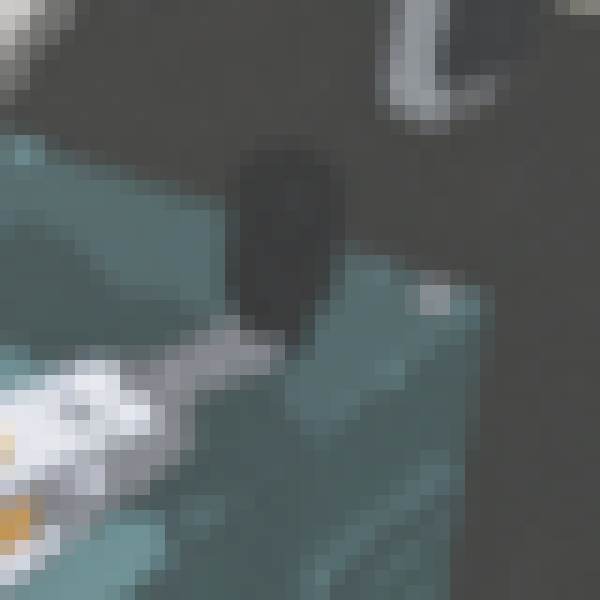

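```bash
python3 -c "
from h import *
print(robot.state()['qvel'].round(3)); print(job.finish_job())"
```

```text
[ 0.001  0.005  0.002 -0.     0.001  0.001 -0.002]
the job is handed in; nothing more can be done
None
```

I lifted the stay off the peg to about 0.21 rad by the knob and swung the flap to about 0.75 rad. Using the wrist camera, I lined the middle hole up with the peg and lowered the bar in small steps. I then let go, raised the gripper clear and handed the job in; the robot gave no verdict.

- **Seating:** the bar met no noticeable resistance until it landed on the collar, with about 4.5 N upwards. It did so at the same tool height as at the start, 130.5 mm against 130.6 mm.
- **After release:** the wrist and side pictures show the peg through the middle hole. The knob's height in the side picture fits a lift of about 0.
- **Bystanders:** the bushes and gauge were within 4–5 mm of their first readings, which is within the detector's error.
- **Discrepancies:** the first wrist measurement was about 9 mm off, probably because the arm was still settling, so I measured again closer up. While lining up, camera and tool readings disagreed by up to about 1 mm, which I corrected by eye before lowering.

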